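# Slide a reagent caddy from the loading shelf into an analyser's dock

## Robot

A 6-joint arm with a two-finger parallel gripper is mounted at the origin on the work surface. World frame = base frame: x ahead of the robot, y to its left, z up, the work surface at z = 0. Lengths are in m, angles in rad, forces in N, time in s.
With the tool pointing down it reaches from about 0.35 to 0.85 m from the base axis. Payload 8.1 kg.
Tool frame: the origin (TCP) lies at the centre of the arm's flange, where the gripper is bolted on; the fingertips stand 186 mm ahead of it and the grasp point (between the pads) lies 167 mm ahead of it; z points along the fingers, y is the line along which they close (so a half turn about z gives the same grasp; the last joint's range is limited). The gripper opens to 93 mm and grips with 3 to 60 N. Pads are 15 mm wide; open, the fingers measure 128 mm over their backs; the gripper's body (75 mm by 188 mm) begins 65 mm behind the grasp point.
Start: joints at [1.235, 0.13, 1.488, -0, 1.523, -0.085], TCP at [0.149, 0.581, 0.405] pointing down, gripper open.
Joint ranges: [-2.96, 2.96], [-0.89, 2.26], [0.02, 2.5], [-1.34, 4.48], [0, 2.73], [-2.66, 2.66]. Speed limits (rad/s): [2.39, 2.39, 2.79, 3.14, 3.14, 3.14].

## Interface

Orientations are given as a rotation vector (axis times angle).
In Python, from plant import read_state, read_camera, camera_params, robot gives the robot as it stands.
- The arm moves only by the tool carry_out, never from a script. Its argument "targets" is a list of rows, each an object of numbers: "hand": the opening in per cent of the stroke, from 0 (shut) to 100 (fully open); "x", "y", "z": the shift along the tool's x, y, z in m; "ax", "ay", "az": the turn, a rotation vector about the tool's x, y, z in rad. In form: [{"hand": .., "x": .., "y": .., "z": .., "ax": .., "ay": .., "az": ..}, ...]. A call has 1 to 8 rows; each row is the pose to reach, as a shift and turn from the pose commanded when the call began, along the tool's axes at that moment; what a row does not reach only later rows make up. A row lasts 1/8 s, in which the tool goes at most 62.5 mm and 10.7 degrees, less where a joint would pass 70% of its speed; a pose out of reach is approached as far as the arm can. A call with a gripper value outside its range is refused whole. The fingers move at their own pace and stop on an object; "newtons" is the grip in N (left out, the last holds). Time passes only in rows, so rows that repeat a pose let the fingers close. It gives the time, the measured TCP pose, the force, the opening and the grip force at its end, in the units of the state.
- read_state(): the state, without advancing time (a new reading comes with each control period).
- read_camera(name): name is "scene" or "top" or "wrist"; returns (picture, depth): 400x640x3 uint8, blue, green, red; 400x640 float32, m along the optical axis (not along the pixel's ray), 0 where there is no reading.
- camera_params(name): a dict with "fx", "fy", "cx", "cy" (pixels), "position" and "rotation" of the camera in the world. Camera axes: x right, y up, looking along -z (the intrinsics and any distortion apply to the point x, -y, -z); pixel columns grow to the right and rows downward; lengths in m; the calibration is good to about 2 mm. The wrist camera is an equidistant fisheye: a pixel r from the principal point sees the ray r / f radians off the axis. A picture is of the moment at which its call begins: read the wrist's pose just before it. camera_params takes no time and is no camera call; for the wrist camera it gives the pose at the moment of the call.
- robot.close_job(): hands the job in; it is judged then, once.
The state is a dict: "t": time; "q": joint angles; "dq": joint speeds; "joint_torque": joint torques, N m; "tool_pos": TCP position; "orientation": TCP orientation; "force": force on the tool from outside, world axes, zero at the start; "wrist_torque": the same for the moment, N m; "opening": finger opening in m; "gripper_force": force on a finger pad.
Only numpy, scipy, OpenCV 4.12 (cv2) and the standard library are available. Lean on these libraries where they do the work, as an engineer would, in place of code of your own. Each camera call takes 0.05 s, during which the arm holds its last target. There are 200 camera calls.

## Task

Slide the loaded reagent caddy off the steel loading shelf, over the small step and onto the analyser's dock, nose first between the guide rails, and push it gently home until it bears against the rubber stop; keep a light push on it there for a moment, then let go. It must be slid, not carried: ease its nose up over the step, let it ride on the dock's edge while its heel is still over the shelf, and keep it low and nearly level all the way, without catching on the step, dropping off it or ramming the rails or the stop. The jars must stay standing in the caddy; leave the other things on the bench alone.

Things in the scene. Friction and masses are not known exactly. Their poses are not given: they have to be found in the camera images.
- dock: The analyser's loading dock, fixed: a white base with an aluminium deck 140 mm wide, its top 45 mm above the bench, running from the step edge (y = 0) to y = 250 mm; a white housing 300 wide and 165 mm high begins at y = 255 mm. Origin on the bench under the middle of the step edge; +y is the direction in which the caddy goes in, x is across, z up.
- rail_mouth (a point): Midway between the guide rails where their straight part begins, on the deck (dock frame: 0, 130, 45 mm; axes as the dock). The two fixed steel rails are 12 mm high and 71 mm apart inside (the caddy is 68 mm wide); the straight part runs from here 107 mm on, to just past the stop's face; before here, from y = 96 mm, they flare open to about 93 mm as a lead-in.
- step_edge (a point): Middle of the deck's step edge, on the deck's top surface (dock frame: 0, 0, 45 mm). Axes as the dock.
- stop_face (a point): Middle of the rubber stop's face, at the height of the deck's top (dock frame: 0, 235, 45 mm). Axes as the dock. The stop is rigid apart from a thin rubber pad.
- stop: The black stop block between the rails at the end of the deck: rubber pad 50 mm wide, 2 to 26 mm above the deck, its face 235 mm in from the step edge. This body has the same origin and axes as the dock.
- shelf: The steel loading shelf before the dock, fixed: a plate 160 mm wide (x), 300 mm long (y) on four feet, in line with the dock, with a gap of 3 to 6 mm to the step edge. Origin at the middle of the plate's top; +y towards the dock. Its top lies 3 to 7 mm lower than the deck's: that is the step. A rim 11 mm high stands along the end away from the dock.
- caddy: Reagent caddy, loose: grey tray 68 mm wide (x), 220 mm long (y), flat underneath, square edged; end walls 30 mm high, side walls 18 mm, an orange carrying bar over its middle. Origin in the middle of the underside; +y to its nose (yellow tag), which goes in first; z up. With its two jars about 0.6 kg (varies by a fifth, as does friction), centre of mass near the middle, 30 mm up.
- caddy_grip (a point): Middle of the orange carrying bar, 83 mm above the underside. The bar is 12 mm thick across the caddy (x), 70 mm long along it (y), and spans 76 to 90 mm above the underside; below it are only two posts 10 mm square at y = +/-28 mm. It can be pinched across from above.
- caddy_nose (a point): Middle of the caddy's lower nose edge (caddy frame: 0, 110 mm, 0).
- caddy_heel (a point): Middle of the caddy's lower heel edge, the rear end (caddy frame: 0, -110 mm, 0); the flat end wall above it, 30 mm high, can be pushed on.
- jar_nose: Amber jar with orange cap, 56 mm across, 70 mm high, standing loose in the nose cell of the caddy (2.5 mm play all round). Origin under its middle.
- jar_heel: The same, in the heel cell of the caddy.
- tube_rack: Bystander: green rack of tubes with orange caps, 75 x 100 x 86 mm, loose. Origin under its middle.
- media_bottle: Bystander: red-brown media bottle with orange cap, 72 mm across, 135 mm high, loose. Origin under its middle.
- wash_bottle: Bystander: white bottle with yellow cap, 60 mm across, 130 mm high, loose. Origin under its middle.
Things that resemble listed ones, but are neither listed nor needed, are in the scene too. Leave any red look-alike of the jar_heel alone.

How it is judged:
By the outcome, as a careful person would: the job done as asked, in the order asked, and still so for the second after the job is handed in, with the robot touching nothing.
It also fails if it takes over 72 s, if anything falls off the work surface, if the arm or the gripper's body presses on something with over 40 N, if the wrist force passes 120 N, or if a joint passes its speed limit or range.

## Working session

There is one attempt and no reset: what is moved stays moved. The work goes in short steps, Python scripts to look and compute and a tool call to move; the robot and the scene stay as the last step left them, time stands still between calls to the robot, and variables do not carry over. Pictures are saved under pics/ and viewed, at most 13 in all, crops included, and the job is handed in when it is done.

Besides the shell and the picture viewer there is one more tool, called after "Request:" by a JSON object that holds its "name" and its "arguments". carry_out: Moves the arm, as the interface text tells. Its arguments: {"type":"object","properties":{"targets":{"type":"array","items":{"type":"object","properties":{"hand":{"type":"number"},"x":{"type":"number"},"y":{"type":"number"},"z":{"type":"number"},"ax":{"type":"number"},"ay":{"type":"number"},"az":{"type":"number"}}}},"newtons":{"type":"number"}},"required":["targets"]}

```bash
mkdir -p pics; ls; python3 - <<'E'
from plant import *
import cv2
s=read_state();print(s)
for n in("scene","top"):
    im,d=read_camera(n);cv2.imwrite(f"pics/{n}0.png",im);print(n,camera_params(n))
E
```

```text
pics
{'t': 0.0, 'q': array([ 1.23460062e+00,  1.31178716e-01,  1.48924538e+00, -4.10668169e-06,
        1.52296758e+00, -8.54355076e-02]), 'dq': array([-0.00035128, -0.00072564, -0.00045574, -0.00052897,  0.00175657,
       -0.00179779]), 'joint_torque': array([ 6.50134789e-04, -5.59816146e+01, -4.91782737e+01,  7.67629221e-02,
        3.48634401e-02, -9.25476911e-05]), 'tool_pos': array([0.14881355, 0.58103282, 0.40369526]), 'orientation': array([-3.92814953e-01, -3.11656111e+00,  2.76434768e-03]), 'force': array([0.00761267, 0.43491519, 0.162359  ]), 'wrist_torque': array([-0.00581998,  0.01156737, -0.02387533]), 'gripper_force': 0.0, 'opening': 0.09315260669335523}
scene {'fx': 405.0132621813961, 'fy': 405.0132621813961, 'cx': 319.30820254645687, 'cy': 202.75006384483294, 'position': array([0.99773496, 0.53653781, 0.75879657]), 'rotation': array([0.32112923, 1.02516942, 2.34406129])}
top {'fx': 415.4723213625724, 'fy': 415.4723213625724, 'cx': 320.1930270428019, 'cy': 198.9698097736899, 'position': array([ 0.47882   , -0.04933443,  1.16636119]), 'rotation': array([ 0.11469287, -0.07412066, -1.56243215])}
```

View pics/scene0.png

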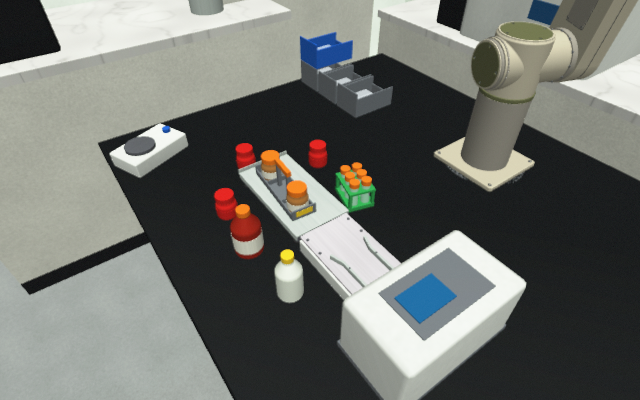

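View pics/top0.png

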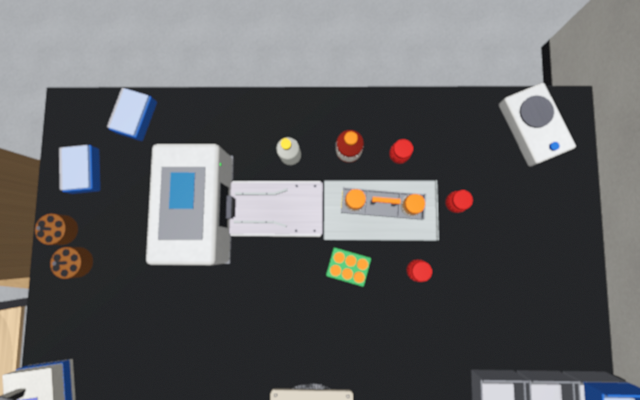

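The top view has the shelf at px (323–438, 180–240), the dock deck at (230–323, 180–237), the caddy bar near (387,201), the nose jar at (356,199), the heel jar at (414,204) and the green rack at (349,267). The dock's +y is roughly world +y, which is left in the picture. The caddy is slightly yawed.

```bash
cat >h.py <<'E'
from plant import *
import cv2, numpy as np
from scipy.spatial.transform import Rotation as R
def rays(n,uv,c=None):
    c=c or camera_params(n); uv=np.atleast_2d(np.asarray(uv,float))
    a=(uv-[c['cx'],c['cy']])/[c['fx'],c['fy']]
    if n=='wrist':
        th=np.linalg.norm(a,axis=1,keepdims=True); a=a*np.tan(th)/np.maximum(th,1e-9)
    return np.array(c['position']), R.from_rotvec(c['rotation']).apply(np.c_[a[:,0],-a[:,1],-np.ones(len(a))])
def plane(n,uv,z,c=None):
    p,d=rays(n,uv,c); return p+d*((z-p[2])/d[:,2])[:,None]
def cloud(n,dep,c=None):
    v,u=np.mgrid[:400,:640]; p,d=rays(n,np.c_[u.ravel(),v.ravel()],c)
    return (p+d*dep.reshape(-1,1)).reshape(400,640,3)
E
python3 - <<'E'
from h import *
im,d=read_camera('top');P=cloud('top',d);z=P[...,2]
hsv=cv2.cvtColor(im,cv2.COLOR_BGR2HSV)
print('bench z',np.median(z[300:340,100:500]))
for nm,(a,b,c,e) in dict(shelf=(185,235,328,338),shelf2=(224,236,345,430),deck=(192,228,295,318),deck2=(200,222,240,280)).items(): print(nm,np.percentile(z[a:b,c:e],[10,50,90]),)
# bright metal region, shelf & deck
m=((im.min(2)>110)&(hsv[...,1]<60)&(z>.02)&(z<.07)).astype(np.uint8); m[:,:225]=0
k,l,st,_=cv2.connectedComponentsWithStats(m)
for i in range(1,k):
    if st[i,4]>300:
        q=np.argwhere(l==i)[:,::-1]; r=cv2.boxPoints(cv2.minAreaRect(plane('top',q,.043)[:,:2].astype(np.float32))); print(st[i],'\n',r)
# bar
m=((hsv[...,0]>5)&(hsv[...,0]<18)&(hsv[...,1]>180)&(im[...,2]>150)).astype(np.uint8)
m[:,:320]=0;m[225:]=0;m[:170]=0
k,l,st,ce=cv2.connectedComponentsWithStats(m)
for i in range(1,k):
    if st[i,4]>20:
        q=np.argwhere(l==i)[:,::-1]; zz=np.median(z[l==i]); r=cv2.minAreaRect(plane('top',q,zz)[:,:2].astype(np.float32)); print('or',st[i],zz,r)
cv2.imwrite('pics/topc.png',cv2.resize(im[140:290,215:450],None,fx=3.3,fy=3.3,interpolation=cv2.INTER_CUBIC))
E
```

```text
bench z 0.0015206777592171594
shelf [0.0403871  0.04321492 0.04592496]
shelf2 [0.04035653 0.04320162 0.04595451]
deck [0.0440357  0.04649005 0.04945687]
deck2 [0.04394375 0.04660749 0.05083499]
[ 501   83   75   82 3376] 
 [[ 0.7097741  -0.59130216]
 [ 0.76250845 -0.7161473 ]
 [ 0.9469865  -0.638224  ]
 [ 0.8942521  -0.51337886]]
[ 225  156   98  107 5246] 
 [[ 0.44254088  0.23649277]
 [ 0.44326544 -0.02536337]
 [ 0.7342086  -0.02455826]
 [ 0.733484    0.23729788]]
[ 325  180  114   60 5579] 
 [[ 0.50660825 -0.03304479]
 [ 0.50766766 -0.33695418]
 [ 0.6680273  -0.3363952 ]
 [ 0.66696787 -0.03248581]]
[480 381  34  19 562] 
 [[ 0.10139088 -0.51577973]
 [ 0.14518511 -0.5165164 ]
 [ 0.14659137 -0.4329145 ]
 [ 0.10279714 -0.43217784]]
[525 381  37  19 532] 
 [[ 0.10445867 -0.5473543 ]
 [ 0.10592184 -0.63655514]
 [ 0.14970678 -0.6358369 ]
 [ 0.1482436  -0.54663604]]
or [346 190  19  19 266] 0.11697931927695293 ((0.6066796183586121, -0.11071857810020447), (0.04308389499783516, 0.04527292028069496), 45.24843978881836)
or [405 195  19  19 284] 0.11675684883002146 ((0.5940759778022766, -0.2589276432991028), (0.04528554528951645, 0.045983292162418365), 89.0457992553711)
or [373 198  27   6  86] 0.13305007548125214 ((0.6009341478347778, -0.18613988161087036), (0.06494821608066559, 0.00929764099419117), 84.77591705322266)
```

View pics/topc.png

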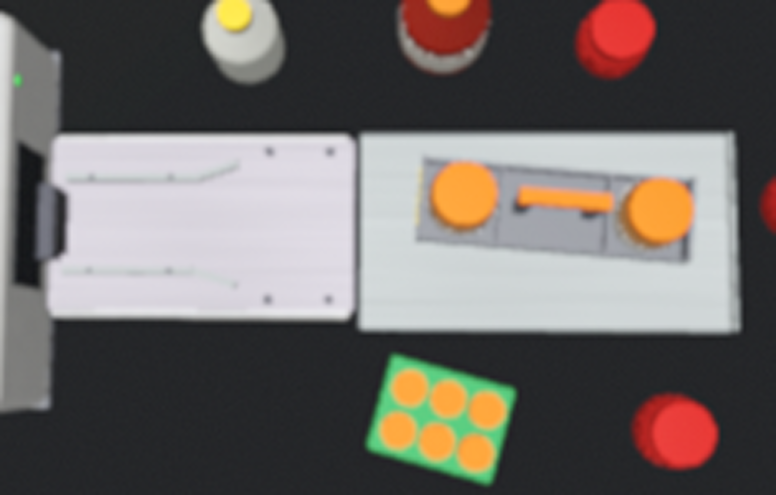

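The crop shows the shelf and deck in line, with the rails straight between crop px rows 180 and 271. The caddy is yawed about −5° and its yellow nose is towards the dock. Next I work out the approach.

```bash
cat >>h.py <<'E'
def go(xyz,yaw):  # yaw: world angle (deg) of tool y, tool down
    s=read_state();R0=R.from_rotvec(s['orientation']);c,t=np.cos(np.radians(yaw)),np.sin(np.radians(yaw))
    y=np.array([c,t,0]);zz=np.array([0,0,-1.]);Rt=R.from_matrix(np.c_[np.cross(y,zz),y,zz])
    print('now',s['t'],s['tool_pos'].round(4),'dp',R0.inv().apply(np.array(xyz)-s['tool_pos']).round(4),'rot',(R0.inv()*Rt).as_rotvec().round(4),'F',s['force'].round(2))
E
python3 -c "
from h import *
go((.598,-.14,.42),-4.9)"
```

```text
now 0.15 [0.1488 0.5811 0.4039] dp [-0.6141 -0.587  -0.0153] rot [-1.3000e-03  9.0000e-04  1.4055e+00] F [ 0.5  -0.18  0.27]
```

Request:
{"name": "carry_out", "arguments": {"targets": [{"hand": 100,"x": -0.02,"y": -0.02,"z": -0.016,"az": 0.05},{"hand": 100,"x": -0.055,"y": -0.053,"z": -0.016,"az": 0.13},{"hand": 100,"x": -0.09,"y": -0.086,"z": -0.016,"az": 0.22},{"hand": 100,"x": -0.13,"y": -0.125,"z": -0.016,"az": 0.31},{"hand": 100,"x": -0.17,"y": -0.163,"z": -0.016,"az": 0.4},{"hand": 100,"x": -0.21,"y": -0.2,"z": -0.016,"az": 0.5},{"hand": 100,"x": -0.25,"y": -0.24,"z": -0.016,"az": 0.6},{"hand": 100,"x": -0.29,"y": -0.277,"z": -0.016,"az": 0.7}]}}

```text
schema error: expected keys hand, x, y, z, ax, ay, az
```

```bash
python3 -c "
from h import *
go((.598,-.14,.42),-4.9)"
```

```text
now 0.15 [0.1488 0.5811 0.4039] dp [-0.6141 -0.587  -0.0153] rot [-1.3000e-03  9.0000e-04  1.4055e+00] F [ 0.5  -0.18  0.27]
```

Request:
{"name": "carry_out", "arguments": {"targets": [{"hand": 100,"x": -0.02,"y": -0.02,"z": -0.016,"ax": 0,"ay": 0,"az": 0.05},{"hand": 100,"x": -0.055,"y": -0.053,"z": -0.016,"ax": 0,"ay": 0,"az": 0.13},{"hand": 100,"x": -0.09,"y": -0.086,"z": -0.016,"ax": 0,"ay": 0,"az": 0.22},{"hand": 100,"x": -0.13,"y": -0.125,"z": -0.016,"ax": 0,"ay": 0,"az": 0.31},{"hand": 100,"x": -0.17,"y": -0.163,"z": -0.016,"ax": 0,"ay": 0,"az": 0.4},{"hand": 100,"x": -0.21,"y": -0.2,"z": -0.016,"ax": 0,"ay": 0,"az": 0.5},{"hand": 100,"x": -0.25,"y": -0.24,"z": -0.016,"ax": 0,"ay": 0,"az": 0.6},{"hand": 100,"x": -0.29,"y": -0.277,"z": -0.016,"ax": 0,"ay": 0,"az": 0.7}], "newtons": 25}}

```text
t: 1.15
tool_pos: [0.3615, 0.2392, 0.4206]
orientation: [1.442, 2.791, 0.0]
force: [-0.2, 1.1, -0.2]
opening: 0.0929
gripper_force: 0.0
```

```bash
python3 -c "
from h import *
go((.598,-.14,.42),-4.9)"
```

```text
now 1.15 [0.3615 0.2392 0.4206] dp [-0.4461 -0.0265  0.0007] rot [ 3.000e-04 -0.000e+00  7.024e-01] F [-0.25  1.15 -0.17]
```

Request:
{"name": "carry_out", "arguments": {"targets": [{"hand": 100,"x": -0.055,"y": -0.003,"z": 0,"ax": 0,"ay": 0,"az": 0.09},{"hand": 100,"x": -0.113,"y": -0.007,"z": 0,"ax": 0,"ay": 0,"az": 0.18},{"hand": 100,"x": -0.171,"y": -0.01,"z": 0,"ax": 0,"ay": 0,"az": 0.27},{"hand": 100,"x": -0.23,"y": -0.014,"z": 0,"ax": 0,"ay": 0,"az": 0.36},{"hand": 100,"x": -0.29,"y": -0.017,"z": 0,"ax": 0,"ay": 0,"az": 0.45},{"hand": 100,"x": -0.35,"y": -0.021,"z": 0,"ax": 0,"ay": 0,"az": 0.54},{"hand": 100,"x": -0.405,"y": -0.024,"z": 0,"ax": 0,"ay": 0,"az": 0.63},{"hand": 100,"x": -0.446,"y": -0.0265,"z": 0,"ax": 0,"ay": 0,"az": 0.702}]}}

```text
t: 2.15
tool_pos: [0.5993, -0.1397, 0.42]
orientation: [-2.314, -2.124, 0.001]
force: [1.1, 0.3, 0.5]
opening: 0.0929
gripper_force: 0.0
```

```bash
python3 - <<'E'
from h import *
im,d=read_camera('wrist'); print(camera_params('wrist'))
go((.601,-.186,.36),-4.9)
cv2.imwrite('pics/w1.png',im); np.savez('w1.npz',im=im,d=d)
E
```

```text
{'fx': 309.70691628693146, 'fy': 309.70691628693146, 'cx': 323.0826512682619, 'cy': 200.6130360860886, 'position': array([ 0.60781362, -0.06897819,  0.40031802]), 'rotation': array([-0.27028781,  0.01313997, -0.09201155])}
now 2.2 [ 0.6004 -0.1431  0.4193] dp [-0.0426  0.0045  0.0594] rot [-0.0004  0.0019 -0.006 ] F [-4.54 -0.9  -0.22]
```

View pics/w1.png

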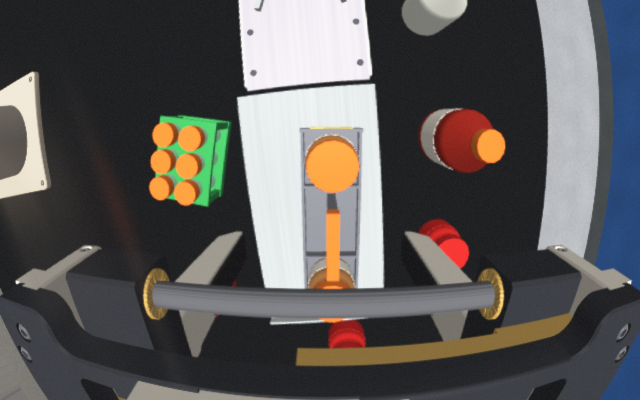

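The wrist view shows the caddy between the fingers: bar px (333,250), nose wall with the yellow tag at row 129, step edge along rows 78–97 and deck bolts at (250,32), (253,73), (356,21) and (360,62).

```bash
python3 - <<'E'
from h import *
f=np.load('w1.npz');im,d=f['im'],f['d'];c=camera_params('wrist')
# pose at picture time: derive from params now (arm may have settled <4mm): both tried
c0=dict(c,position=np.array([ 0.60781362,-0.06897819,0.40031802]),rotation=np.array([-0.27028781,0.01313997,-0.09201155]))
hsv=cv2.cvtColor(im,cv2.COLOR_BGR2HSV)
m=((hsv[...,0]>5)&(hsv[...,0]<18)&(hsv[...,1]>180)&(im[...,2]>150)).astype(np.uint8)
m[:205]=0;m[275:]=0;m[:,:310]=0;m[:,350:]=0
q=np.argwhere(m)[:,::-1]; B=plane('wrist',q,.1317,c0)[:,:2].astype(np.float32)
l=cv2.fitLine(B[np.abs(B[:,1]-np.median(B[:,1]))<.02],cv2.DIST_L2,0,.01,.01).ravel(); print('bar line',l,'yaw',np.degrees(np.arctan2(l[1],l[0]))-90,'nose end',B[:,1].max())
for nm,px,z in [('deck',[(247,90),(371,77)],.045),('shelf',[(238,97),(376,84)],.0415),('shelf back',[(271,323),(384,316)],.0415),('bolts',[(250,32),(253,73),(356,21),(360,62)],.046),('nose top',[(303,129),(362,129)],.0715)]:
    print(nm,plane('wrist',px,z,c0).round(4).tolist())
# z estimate from depth (same meaning as the others)
print(c0['position']-c['position'])
P=cloud('wrist',d,c0)
print('z deck',np.median(P[20:70,270:340,2]),'shelf',np.median(P[105:120,260:360,2]),'bench',np.median(P[60:110,60:140,2]))
E
```

```text
bar line [ 0.09608331  0.9953733   0.60591036 -0.18505885] yaw -5.5136795 nose end -0.15235308
deck [[0.5236, -0.0276, 0.045], [0.6661, -0.0271, 0.045]]
shelf [[0.5111, -0.0338, 0.0415], [0.6718, -0.0353, 0.0415]]
shelf back [[0.506, -0.3447, 0.0415], [0.6696, -0.3474, 0.0415]]
bolts [[0.5333, 0.0417, 0.046], [0.5328, -0.0088, 0.046], [0.6555, 0.0412, 0.046], [0.655, -0.0089, 0.046]]
nose top [[0.5853, -0.0798, 0.0715], [0.6475, -0.0852, 0.0715]]
[ 3.78417475e-09 -4.08911544e-10  4.33059510e-09]
z deck 0.04515419010117666 shelf 0.04192017215163632 bench 9.248252299368098e-05
```

Request:
{"name": "carry_out", "arguments": {"targets": [{"hand": 100,"x": -0.02,"y": 0.003,"z": 0.02,"ax": 0,"ay": 0,"az": 0},{"hand": 100,"x": -0.035,"y": 0.006,"z": 0.04,"ax": 0,"ay": 0,"az": 0},{"hand": 100,"x": -0.043,"y": 0.0065,"z": 0.05,"ax": 0,"ay": 0,"az": 0},{"hand": 100,"x": -0.043,"y": 0.0065,"z": 0.05,"ax": 0,"ay": 0,"az": 0},{"hand": 100,"x": -0.043,"y": 0.0065,"z": 0.05,"ax": 0,"ay": 0,"az": 0},{"hand": 100,"x": -0.043,"y": 0.0065,"z": 0.05,"ax": 0,"ay": 0,"az": 0},{"hand": 100,"x": -0.043,"y": 0.0065,"z": 0.05,"ax": 0,"ay": 0,"az": 0}]}}

```text
t: 3.08
tool_pos: [0.6018, -0.1805, 0.3716]
orientation: [2.309, 2.128, 0.001]
force: [0.8, -0.3, -0.3]
opening: 0.0928
gripper_force: 0.0
```

```bash
python3 - <<'E'
from h import *
c=camera_params('wrist');im,d=read_camera('wrist'); print(c['position']-camera_params('wrist')['position'])
cv2.imwrite('pics/w2.png',im); np.savez('w2.npz',im=im,d=d,p=c['position'],r=c['rotation'])
hsv=cv2.cvtColor(im,cv2.COLOR_BGR2HSV)
m=((hsv[...,0]>5)&(hsv[...,0]<18)&(hsv[...,1]>180)&(im[...,2]>150)).astype(np.uint8)
P=cloud('wrist',d,c); m[(P[...,2]<.124)|(P[...,2]>.145)]=0
m[:,:290]=0;m[:,370:]=0
k,l,st,_=cv2.connectedComponentsWithStats(m);i=1+st[1:,4].argmax();print(st[i]);m=(l==i)
q=np.argwhere(m)[:,::-1]; B=plane('wrist',q,.1317,c)[:,:2].astype(np.float32)
l=cv2.fitLine(B[B[:,1]>B[:,1].max()-.05],cv2.DIST_L2,0,.01,.01).ravel(); print('bar line',l,'yaw',np.degrees(np.arctan2(l[1],l[0]))-90,'ends',B[:,1].max(),B[:,1].min())
go((.601,-.186,.2917),-5)
E
```

```text
[4.13532024e-05 7.03315418e-05 1.82176911e-04]
[ 319  178   16   90 1256]
bar line [ 0.08276338  0.9965692   0.6055781  -0.17477867] yaw -4.747429 ends -0.14987536 -0.22254568
now 3.125 [ 0.6017 -0.1806  0.3714] dp [-0.0055 -0.0004  0.0797] rot [0.001  0.0003 0.0057] F [-0.05  0.43  0.87]
```

View pics/w2.png

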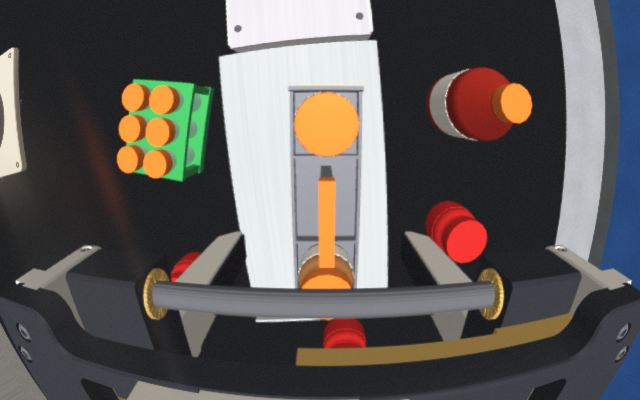

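The wrist view shows the bar (px 319–335, rows 178–268) centred between the fingers (240 and 410). I'll descend and grasp.

Request:
{"name": "carry_out", "arguments": {"targets": [{"hand": 100,"x": -0.003,"y": 0.001,"z": 0.02,"ax": 0,"ay": 0,"az": 0},{"hand": 100,"x": -0.005,"y": 0.0015,"z": 0.045,"ax": 0,"ay": 0,"az": 0},{"hand": 100,"x": -0.0055,"y": 0.0015,"z": 0.065,"ax": 0,"ay": 0,"az": 0},{"hand": 100,"x": -0.0055,"y": 0.0015,"z": 0.076,"ax": 0,"ay": 0,"az": 0},{"hand": 100,"x": -0.0055,"y": 0.0015,"z": 0.08,"ax": 0,"ay": 0,"az": 0},{"hand": 60,"x": -0.0055,"y": 0.0015,"z": 0.08,"ax": 0,"ay": 0,"az": 0},{"hand": 30,"x": -0.0055,"y": 0.0015,"z": 0.08,"ax": 0,"ay": 0,"az": 0},{"hand": 24,"x": -0.0055,"y": 0.0015,"z": 0.08,"ax": 0,"ay": 0,"az": 0}], "newtons": 10}}

```text
t: 4.12
tool_pos: [0.6029, -0.1865, 0.2916]
orientation: [2.31, 2.128, 0.001]
force: [0.6, 0.2, -0.8]
opening: 0.0674
gripper_force: 0.0
```

Request:
{"name": "carry_out", "arguments": {"targets": [{"hand": 20,"x": 0,"y": 0,"z": 0,"ax": 0,"ay": 0,"az": 0},{"hand": 17,"x": 0,"y": 0,"z": 0,"ax": 0,"ay": 0,"az": 0},{"hand": 14,"x": 0,"y": 0,"z": 0,"ax": 0,"ay": 0,"az": 0},{"hand": 10,"x": 0,"y": 0,"z": 0,"ax": 0,"ay": 0,"az": 0},{"hand": 5,"x": 0,"y": 0,"z": 0,"ax": 0,"ay": 0,"az": 0},{"hand": 0,"x": 0,"y": 0,"z": 0,"ax": 0,"ay": 0,"az": 0},{"hand": 0,"x": 0,"y": 0,"z": 0,"ax": 0,"ay": 0,"az": 0}], "newtons": 12}}

```text
t: 5.0
tool_pos: [0.6027, -0.1865, 0.2907]
orientation: [2.31, 2.128, 0.0]
force: [2.4, -0.7, -1.6]
opening: 0.0119
gripper_force: 12.0
```

Request:
{"name": "carry_out", "arguments": {"targets": [{"hand": 0,"x": 0,"y": 0,"z": 0,"ax": 0,"ay": 0,"az": 0},{"hand": 0,"x": 0,"y": 0,"z": 0,"ax": 0,"ay": 0,"az": 0},{"hand": 0,"x": 0,"y": 0,"z": 0,"ax": 0,"ay": 0,"az": 0}], "newtons": 35}}

```text
t: 5.38
tool_pos: [0.6027, -0.1864, 0.2907]
orientation: [2.311, 2.129, 0.0]
force: [2.6, 0.0, -1.6]
opening: 0.0116
gripper_force: 35.0
```

```bash
python3 - <<'E'
from h import *
s=read_state();print(s['orientation'],s['wrist_torque'],s['opening'])
go((.5875,-.17,.2917),0)
E
```

```text
[2.31057355e+00 2.12850899e+00 1.33636523e-04] [-0.09675268 -0.37339604 -0.03432815] 0.01156993626271683
now 5.375 [ 0.6027 -0.1864  0.2907] dp [ 0.0151 -0.0165 -0.001 ] rot [ 0.0001 -0.     -0.082 ] F [ 2.56  0.04 -1.63]
```

Request:
{"name": "carry_out", "arguments": {"targets": [{"hand": 0,"x": 0.001,"y": -0.001,"z": 0,"ax": 0,"ay": 0,"az": -0.006},{"hand": 0,"x": 0.003,"y": -0.003,"z": 0,"ax": 0,"ay": 0,"az": -0.018},{"hand": 0,"x": 0.006,"y": -0.006,"z": 0,"ax": 0,"ay": 0,"az": -0.035},{"hand": 0,"x": 0.009,"y": -0.009,"z": 0,"ax": 0,"ay": 0,"az": -0.052},{"hand": 0,"x": 0.012,"y": -0.012,"z": 0,"ax": 0,"ay": 0,"az": -0.068},{"hand": 0,"x": 0.014,"y": -0.014,"z": 0,"ax": 0,"ay": 0,"az": -0.078},{"hand": 0,"x": 0.015,"y": -0.015,"z": 0,"ax": 0,"ay": 0,"az": -0.082},{"hand": 0,"x": 0.015,"y": -0.015,"z": 0,"ax": 0,"ay": 0,"az": -0.082}]}}

```text
t: 6.38
tool_pos: [0.5888, -0.17, 0.2906]
orientation: [-2.221, -2.221, -0.0]
force: [1.4, 0.4, -3.2]
opening: 0.0115
gripper_force: 35.0
```

```bash
python3 - <<'E'
from h import *
go((.5885,-.145,.2917),0)
c=camera_params('wrist');im,d=read_camera('wrist')
cv2.imwrite('pics/w3.png',im); np.savez('w3.npz',im=im,d=d,p=c['position'],r=c['rotation'])
s=read_state();print(s['wrist_torque'])
E
```

```text
now 6.375 [ 0.5888 -0.17    0.2906] dp [ 0.025  -0.0003 -0.0011] rot [-0.0004 -0.0005  0.0001] F [ 1.39  0.44 -3.18]
[ 0.07765971 -0.06529343  0.00251865]
```

View pics/w3.png

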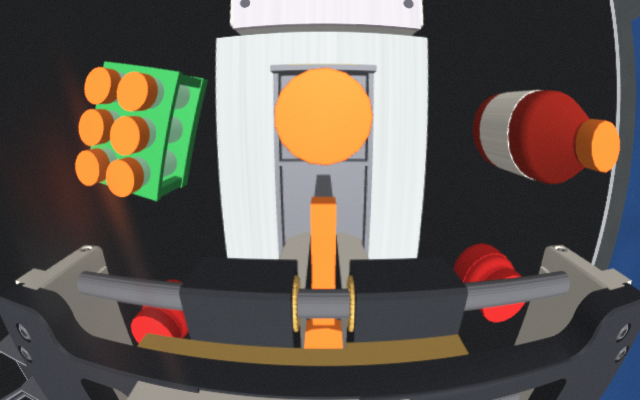

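The caddy now lies straight, with its nose wall at px cols 271–377, row 67. The shelf spans cols 218–428, the deck corners are near (231,28) and (423,28), and the bolts near (244,3) and (408,3). I'll compute the lateral offsets.

```bash
python3 - <<'E'
from h import *
f=np.load('w3.npz');im=f['im'];c=dict(camera_params('wrist'),position=f['p'],rotation=f['r'])
g=cv2.cvtColor(im,cv2.COLOR_BGR2GRAY).astype(float)
def edges(v,lo,hi,z,nm,thr=120):
    r=g[v];u=np.arange(lo,hi);b=r[lo:hi]>thr;a=u[b][0];e=u[b][-1]
    a=a-(r[a]-thr)/(r[a]-r[a-1]);e=e+(r[e]-thr)/(r[e]-r[e+1])
    p=plane('wrist',[(a,v),(e,v)],z,c);print(nm,v,round(a,1),round(e,1),p[:,:2].round(4).tolist(),'mid',p[:,0].mean().round(4),'w',np.ptp(p[:,0]).round(4))
for v in(5,10,15,20): edges(v,200,460,.045,'deck')
for v in(45,60,100,150,200): edges(v,190,460,.0417,'shelf')
for nm,px,z in [('noseTop',[(271,69),(377,69)],.0717),('bolts',[(244,3),(408,3)],.045)]:
    p=plane('wrist',px,z,c);print(nm,p.round(4).tolist(),p[:,0].mean())
hsv=cv2.cvtColor(im,cv2.COLOR_BGR2HSV)
m=((hsv[...,0]>5)&(hsv[...,0]<18)&(hsv[...,1]>180)).astype(np.uint8)
for a,b,z in((60,175,.1155),(205,255,.1317)):
    q=np.argwhere(m[a:b,260:390])[:,::-1]+[260,a];p=plane('wrist',q,z,c);l=cv2.fitLine(p[:,:2].astype(np.float32),2,0,.01,.01).ravel();print('orange',p.mean(0),l[0]/l[1])
E
```

```text
deck 5 229.8 422.5 [[0.519, -0.0045], [0.6649, -0.004]] mid 0.5919 w 0.1459
deck 10 229.6 422.5 [[0.5189, -0.0088], [0.6647, -0.0083]] mid 0.5918 w 0.1457
deck 15 229.7 422.9 [[0.5192, -0.013], [0.6648, -0.0126]] mid 0.592 w 0.1456
deck 20 229.2 422.9 [[0.519, -0.0172], [0.6647, -0.0168]] mid 0.5918 w 0.1457
shelf 45 215.3 427.3 [[0.5072, -0.0356], [0.6687, -0.0361]] mid 0.5879 w 0.1615
shelf 60 215.0 427.7 [[0.5072, -0.0478], [0.6687, -0.0483]] mid 0.588 w 0.1615
shelf 100 183.3 427.7 [[0.4799, -0.077], [0.6687, -0.0797]] mid 0.5743 w 0.1888
shelf 150 217.1 426.1 [[0.5074, -0.1181], [0.6687, -0.1184]] mid 0.5881 w 0.1614
shelf 200 220.4 422.8 [[0.5072, -0.1582], [0.6688, -0.1583]] mid 0.588 w 0.1616
noseTop [[0.556, -0.0631, 0.0717], [0.6239, -0.0631, 0.0717]] 0.5899951176137757
bolts [[0.5301, -0.0041, 0.045], [0.6533, -0.0037, 0.045]] 0.5917322980695974
orange [ 0.58786709 -0.106042    0.1155    ] -7.6734715
orange [ 0.58931535 -0.14889132  0.1317    ] 0.000886516
```

```bash
cat >>h.py <<'E'
def rel(a,b,n=8):  # states (u fwd, z up, pitch nose-up, x) of caddy underside centre; tool-frame rows a->b
    T=lambda s:np.array([s[3],s[0]-.25*np.sin(s[2]),s[1]+.25*np.cos(s[2])])
    B=np.array([[0,1,0],[1,0,0],[0,0,-1.]]).T   # tool axes in world at pitch 0
    Ra=R.from_euler('x',a[2])*R.from_matrix(B)
    for i in range(1,n+1):
        w=i/n; w=w*w*(3-2*w) if n>2 else w; s=np.array(a)+w*(np.array(b)-np.array(a))
        print((Ra.inv().apply(T(s)-T(a))).round(4),'ay',round(s[2]-a[2],4))
E
python3 - <<'E'
from h import *
rel((0,0,0,0),(.024,.0033,.029,.002))
print()
rel((.024,.0033,.029,.002),(.060,.0033,.029,.002))
E
```

```text
[ 0.0007  0.0001 -0.0001] ay 0.0012
[ 0.0026  0.0003 -0.0005] ay 0.0045
[ 0.0053  0.0006 -0.001 ] ay 0.0092
[ 0.0084  0.001  -0.0016] ay 0.0145
[ 0.0115  0.0014 -0.0022] ay 0.0198
[ 0.0141  0.0017 -0.0027] ay 0.0245
[ 0.016   0.0019 -0.0031] ay 0.0278
[ 0.0168  0.002  -0.0032] ay 0.029

[0.0015 0.     0.    ] ay 0.0
[0.0056 0.     0.0002] ay 0.0
[0.0114 0.     0.0003] ay 0.0
[0.018  0.     0.0005] ay 0.0
[0.0246 0.     0.0007] ay 0.0
[0.0304 0.     0.0009] ay 0.0
[0.0344 0.     0.001 ] ay 0.0
[0.036 0.    0.001] ay 0.0
```

Request:
{"name": "carry_out", "arguments": {"targets": [{"hand": 0,"x": 0.0007,"y": 0.0001,"z": -0.0001,"ax": 0,"ay": 0.001,"az": 0},{"hand": 0,"x": 0.0026,"y": 0.0003,"z": -0.0005,"ax": 0,"ay": 0.0045,"az": 0},{"hand": 0,"x": 0.0053,"y": 0.0006,"z": -0.001,"ax": 0,"ay": 0.009,"az": 0},{"hand": 0,"x": 0.0084,"y": 0.001,"z": -0.0016,"ax": 0,"ay": 0.0145,"az": 0},{"hand": 0,"x": 0.0115,"y": 0.0014,"z": -0.0022,"ax": 0,"ay": 0.02,"az": 0},{"hand": 0,"x": 0.0141,"y": 0.0017,"z": -0.0027,"ax": 0,"ay": 0.0245,"az": 0},{"hand": 0,"x": 0.016,"y": 0.0019,"z": -0.0031,"ax": 0,"ay": 0.028,"az": 0},{"hand": 0,"x": 0.0168,"y": 0.002,"z": -0.0032,"ax": 0,"ay": 0.029,"az": 0}]}}

```text
t: 7.42
tool_pos: [0.5909, -0.1533, 0.294]
orientation: [-2.207, -2.207, -0.032]
force: [-1.1, -0.3, -6.2]
opening: 0.0119
gripper_force: 35.0
```

```bash
python3 - <<'E'
from h import *
s=read_state();print(s['wrist_torque'],R.from_rotvec(s['orientation']).as_matrix().round(4).tolist())
sc,_=read_camera('scene');cv2.imwrite('pics/s3.png',cv2.resize(sc[130:330,220:420],(800,600) if 0 else (600,600),interpolation=cv2.INTER_CUBIC))
c=camera_params('wrist');im,d=read_camera('wrist');np.savez('w4.npz',im=im,d=d,p=c['position'],r=c['rotation'])
P=cloud('wrist',d,c)
# caddy floor / rim heights near nose and mid, deck & shelf
f=np.load('w3.npz')
P3=cloud('wrist',f['d'],dict(c,position=f['p'],rotation=f['r']))
for nm,Q in(('before',P3),('now',P)):
    print(nm,'nose rim z',np.median(Q[66:70,290:360,2]),'jar top',np.median(Q[80:150,300:350,2]),'shelf',np.median(Q[60:200,230:265,2]),'deck',np.median(Q[5:20,260:400,2]))
E
```

```text
[-0.12996691  0.08152566 -0.00367606] [[-0.0001, 1.0, 0.0001], [0.9996, 0.0001, 0.0291], [0.0291, 0.0001, -0.9996]]
before nose rim z 0.07303153643755557 jar top 0.11682033182096217 shelf 0.04282627582573709 deck 0.0461632630604884
now nose rim z 0.07956821712450034 jar top 0.12241228254064491 shelf 0.04279789092834724 deck 0.046178800068481976
```

View pics/s3.png

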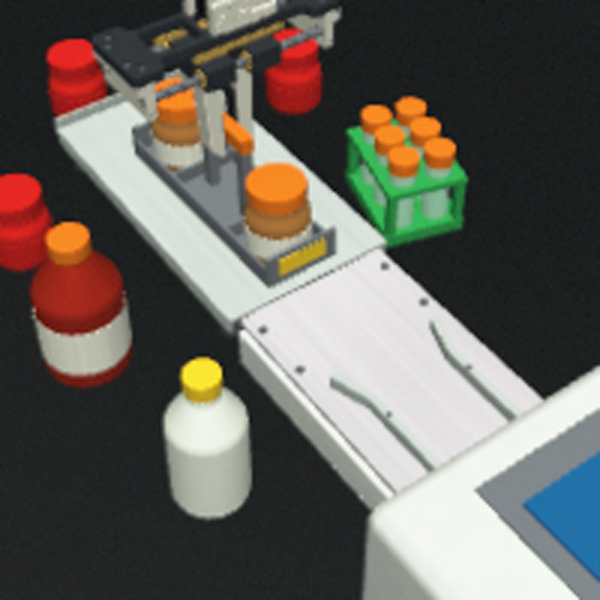

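The scene crop shows the nose raised just before the step (crop px 300,265) with both jars upright. The nose rose 6.5 mm as planned, and the step is about 3.4 mm. I'll advance over the edge, slightly lower so the heel rests on the shelf.

Request:
{"name": "carry_out", "arguments": {"targets": [{"hand": 0,"x": 0.0015,"y": 0,"z": 0.0003,"ax": 0,"ay": 0,"az": 0},{"hand": 0,"x": 0.0056,"y": 0,"z": 0.0006,"ax": 0,"ay": 0,"az": 0},{"hand": 0,"x": 0.0114,"y": 0,"z": 0.0009,"ax": 0,"ay": 0,"az": 0},{"hand": 0,"x": 0.018,"y": 0,"z": 0.0011,"ax": 0,"ay": 0,"az": 0},{"hand": 0,"x": 0.0246,"y": 0,"z": 0.0013,"ax": 0,"ay": 0,"az": 0},{"hand": 0,"x": 0.0304,"y": 0,"z": 0.0015,"ax": 0,"ay": 0,"az": 0},{"hand": 0,"x": 0.0344,"y": 0,"z": 0.0016,"ax": 0,"ay": 0,"az": 0},{"hand": 0,"x": 0.036,"y": 0,"z": 0.0016,"ax": 0,"ay": 0,"az": 0}]}}

```text
t: 8.52
tool_pos: [0.5909, -0.1171, 0.2934]
orientation: [-2.207, -2.207, -0.032]
force: [-0.2, -0.5, -6.6]
opening: 0.0118
gripper_force: 35.0
```

```bash
python3 - <<'E'
from h import *
s=read_state();print(s['wrist_torque'],s['tool_pos'])
c=camera_params('wrist');im,d=read_camera('wrist');np.savez('w5.npz',im=im,d=d,p=c['position'],r=c['rotation'])
cv2.imwrite('pics/w5.png',im)
# next: lower so the nose end rides on the deck edge
rel((.060,.0027,.029,.002),(.062,.0018,.0185,.002),4)
E
```

```text
[-0.19337604  0.06301159 -0.03657671] [ 0.59093572 -0.11712469  0.29340605]
[0.0007 0.     0.0001] ay -0.0016
[0.0023 0.     0.0005] ay -0.0053
[0.0039 0.     0.0008] ay -0.0089
[0.0046 0.     0.001 ] ay -0.0105
```

View pics/w5.png

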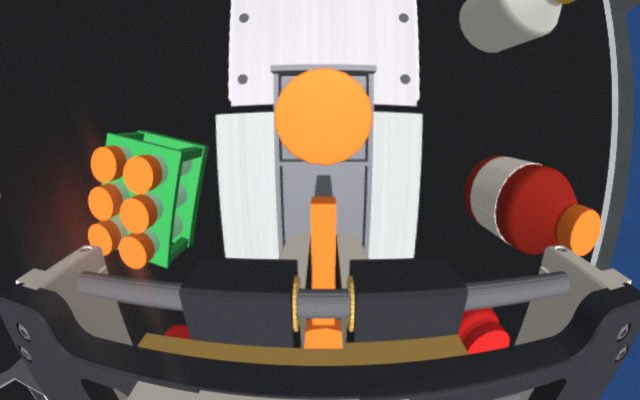

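The nose is now over the deck: the edge is at row 105, and the bolts (243 and 404) and the deck both centre at col 324, matching the nose at col 324. I'll lower it onto the edge.

Request:
{"name": "carry_out", "arguments": {"targets": [{"hand": 0,"x": 0.0007,"y": 0,"z": 0.0003,"ax": 0,"ay": -0.0016,"az": 0},{"hand": 0,"x": 0.0023,"y": 0,"z": 0.0007,"ax": 0,"ay": -0.0053,"az": 0},{"hand": 0,"x": 0.0039,"y": 0,"z": 0.0011,"ax": 0,"ay": -0.009,"az": 0},{"hand": 0,"x": 0.0046,"y": 0,"z": 0.0015,"ax": 0,"ay": -0.0105,"az": 0},{"hand": 0,"x": 0.0046,"y": 0,"z": 0.0015,"ax": 0,"ay": -0.0105,"az": 0}]}}

```text
t: 9.2
tool_pos: [0.591, -0.1129, 0.2924]
orientation: [-2.213, -2.213, -0.021]
force: [0.2, -1.5, -2.9]
opening: 0.0116
gripper_force: 35.0
```

```bash
python3 - <<'E'
from h import *
s=read_state();print(s['wrist_torque'],s['tool_pos'],s['force'])
# ride forward: state ~ (.062,.0013,.0185)
rel((.062,.0013,.0185,.002),(.100,.0022,.023,.002))
E
```

```text
[-0.29930284  0.21781955 -0.01284488] [ 0.59103241 -0.11294489  0.29241989] [ 0.15529563 -1.52444428 -2.93319487]
[ 0.0016  0.     -0.    ] ay 0.0002
[ 0.0058  0.     -0.    ] ay 0.0007
[ 0.0117  0.     -0.0001] ay 0.0014
[ 0.0184  0.     -0.0001] ay 0.0022
[ 0.0252  0.     -0.0001] ay 0.0031
[ 0.0311  0.     -0.0002] ay 0.0038
[ 0.0353  0.     -0.0002] ay 0.0043
[ 0.0369  0.     -0.0002] ay 0.0045
```

Request:
{"name": "carry_out", "arguments": {"targets": [{"hand": 0,"x": 0.0016,"y": 0,"z": 0,"ax": 0,"ay": 0.0002,"az": 0},{"hand": 0,"x": 0.0058,"y": 0,"z": 0.0,"ax": 0,"ay": 0.0007,"az": 0},{"hand": 0,"x": 0.0117,"y": 0,"z": 0.0,"ax": 0,"ay": 0.0014,"az": 0},{"hand": 0,"x": 0.0184,"y": 0,"z": 0.0001,"ax": 0,"ay": 0.0022,"az": 0},{"hand": 0,"x": 0.0252,"y": 0,"z": 0.0001,"ax": 0,"ay": 0.003,"az": 0},{"hand": 0,"x": 0.0311,"y": 0,"z": 0.0001,"ax": 0,"ay": 0.0038,"az": 0},{"hand": 0,"x": 0.0353,"y": 0,"z": 0.0002,"ax": 0,"ay": 0.0043,"az": 0},{"hand": 0,"x": 0.0369,"y": 0,"z": 0.0002,"ax": 0,"ay": 0.0045,"az": 0}]}}

```text
t: 10.2
tool_pos: [0.5911, -0.0757, 0.2928]
orientation: [-2.21, -2.211, -0.026]
force: [0.0, -4.1, 1.9]
opening: 0.0118
gripper_force: 35.0
```

```bash
python3 - <<'E'
from h import *
s=read_state();print(s['wrist_torque'],s['tool_pos'],s['force'])
c=camera_params('wrist');im,d=read_camera('wrist');np.savez('w6.npz',im=im,d=d,p=c['position'],r=c['rotation'])
cv2.imwrite('pics/w6.png',im)
rel((.100,.0018,.023,.002),(.125,.0024,.023,.002))
E
```

```text
[-0.8225122   0.16244618 -0.02426632] [ 0.59106449 -0.07574938  0.29283834] [ 0.02940135 -4.10683404  1.94785835]
[ 0.0011  0.     -0.    ] ay 0.0
[ 0.0039  0.     -0.    ] ay 0.0
[ 0.0079  0.     -0.    ] ay 0.0
[ 0.0125  0.     -0.    ] ay 0.0
[ 0.0171  0.     -0.    ] ay 0.0
[ 0.0211  0.     -0.    ] ay 0.0
[ 0.0239  0.     -0.    ] ay 0.0
[ 0.025  0.    -0.   ] ay 0.0
```

View pics/w6.png

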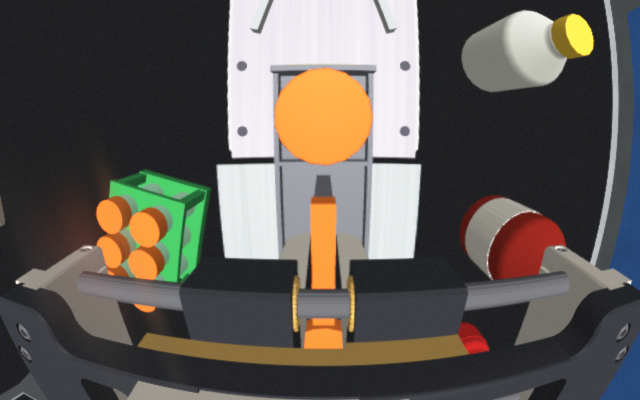

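Rail lead-ins are in view at (252,30) and (394,30), centred on col 323, the same as the caddy. It is pressing slightly hard (+1.9 N, 4 N drag), so I'll ease up while going on.

```bash
python3 - <<'E'
from h import *
rel((.100,.0018,.023,.002),(.125,.0029,.026,.002));print()
rel((.125,.0029,.026,.002),(.150,.0035,.022,.002))
E
```

```text
[ 0.001  0.    -0.   ] ay 0.0001
[ 0.0038  0.     -0.0001] ay 0.0005
[ 0.0077  0.     -0.0002] ay 0.0009
[ 0.0121  0.     -0.0003] ay 0.0015
[ 0.0166  0.     -0.0004] ay 0.0021
[ 0.0205  0.     -0.0004] ay 0.0025
[ 0.0232  0.     -0.0005] ay 0.0029
[ 0.0243  0.     -0.0005] ay 0.003

[0.0011 0.     0.    ] ay -0.0002
[0.0041 0.     0.    ] ay -0.0006
[0.0082 0.     0.    ] ay -0.0013
[0.013 0.    0.   ] ay -0.002
[0.0178 0.     0.    ] ay -0.0027
[0.0219 0.     0.    ] ay -0.0034
[0.0249 0.     0.    ] ay -0.0038
[0.026  0.     0.0001] ay -0.004
```

Request:
{"name": "carry_out", "arguments": {"targets": [{"hand": 0,"x": 0.001,"y": 0,"z": -0.0003,"ax": 0,"ay": 0.0001,"az": 0},{"hand": 0,"x": 0.0038,"y": 0,"z": -0.0004,"ax": 0,"ay": 0.0005,"az": 0},{"hand": 0,"x": 0.0077,"y": 0,"z": -0.0004,"ax": 0,"ay": 0.0009,"az": 0},{"hand": 0,"x": 0.0121,"y": 0,"z": -0.0005,"ax": 0,"ay": 0.0015,"az": 0},{"hand": 0,"x": 0.0166,"y": 0,"z": -0.0006,"ax": 0,"ay": 0.002,"az": 0},{"hand": 0,"x": 0.0205,"y": 0,"z": -0.0006,"ax": 0,"ay": 0.0025,"az": 0},{"hand": 0,"x": 0.0232,"y": 0,"z": -0.0007,"ax": 0,"ay": 0.003,"az": 0},{"hand": 0,"x": 0.0243,"y": 0,"z": -0.0007,"ax": 0,"ay": 0.003,"az": 0}]}}

```text
t: 11.25
tool_pos: [0.5908, -0.0513, 0.2935]
orientation: [-2.208, -2.208, -0.028]
force: [-0.2, -2.1, -3.7]
opening: 0.0118
gripper_force: 35.0
```

```bash
python3 - <<'E'
from h import *
s=read_state();print(s['wrist_torque'],s['tool_pos'],s['force'])
c=camera_params('wrist');im,d=read_camera('wrist');np.savez('w7.npz',im=im,d=d,p=c['position'],r=c['rotation'])
P=cloud('wrist',d,c)
for y in (.075,.085,.095,.105,.115,.125,.135):   # rails: raised pixels (>5 mm above deck) by y band
    m=(abs(P[...,1]-y)<.003)&(P[...,2]>.0515)&(P[...,2]<.064)&(abs(P[...,0]-.592)<.065); 
    x=np.sort(P[m][:,0]);L=x[x<.592];Q=x[x>.592]
    if len(L)>2 and len(Q)>2: print(y,len(x),'L',np.percentile(L,[5,50,95]).round(4),'R',np.percentile(Q,[5,50,95]).round(4),'mid',((np.median(L)+np.median(Q))/2).round(4))
p=plane('wrist',[(271,69),(377,69)],.079,c);print('nose',p,p.mean(0))
cv2.imwrite('pics/w7.png',cv2.resize(im[0:150,200:450],None,fx=3,fy=3,interpolation=cv2.INTER_CUBIC))
E
```

```text
[-5.73791638e-01  1.18406137e-01 -2.03661517e-04] [ 0.59077924 -0.05132482  0.29345543] [-0.17071363 -2.06976003 -3.68541065]
0.075 172 L [0.5407 0.5438 0.5469] R [0.6364 0.6393 0.643 ] mid 0.5915
0.085 177 L [0.5438 0.5474 0.5501] R [0.6331 0.6361 0.6397] mid 0.5917
0.095 164 L [0.5472 0.5507 0.5535] R [0.6302 0.6328 0.637 ] mid 0.5918
0.105 150 L [0.5505 0.5538 0.5562] R [0.6275 0.6299 0.6335] mid 0.5918
0.115 133 L [0.5508 0.5535 0.5563] R [0.6272 0.63   0.633 ] mid 0.5918
nose [[0.55824679 0.06090543 0.079     ]
 [0.62558755 0.06089481 0.079     ]] [0.59191717 0.06090012 0.079     ]
```

View pics/w7.png

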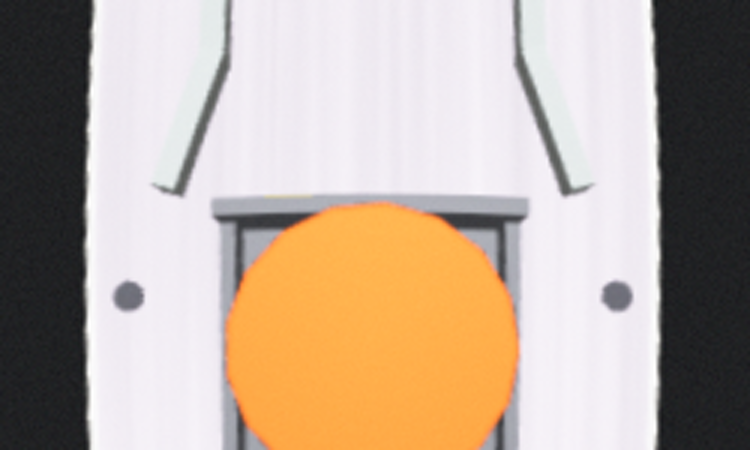

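The nose (crop cols 213–527) is centred to within about 0.5 mm on the rails (229–516, mid 372) and lies just before the lead-in. I'll continue, levelling as the centre passes the edge.

```bash
python3 - <<'E'
from h import *
rel((.125,.0031,.026,.002),(.142,.0034,.029,.0024),5);print()
rel((.142,.0034,.029,.0024),(.165,.0037,.012,.0024));print()
rel((.165,.0037,.012,.0024),(.19,.0034,.0,.0024))
E
```

```text
[0.0017 0.     0.    ] ay 0.0003
[0.0057 0.0001 0.0001] ay 0.0011
[0.0105 0.0003 0.0001] ay 0.0019
[0.0146 0.0004 0.0001] ay 0.0027
[0.0163 0.0004 0.0001] ay 0.003

[0.0012 0.     0.    ] ay -0.0007
[0.0043 0.     0.0001] ay -0.0027
[0.0086 0.     0.0001] ay -0.0054
[0.0136 0.     0.0002] ay -0.0085
[0.0186 0.     0.0003] ay -0.0116
[0.023  0.     0.0003] ay -0.0143
[0.0261 0.     0.0004] ay -0.0163
[0.0272 0.     0.0004] ay -0.017

[0.0012 0.     0.    ] ay -0.0005
[0.0044 0.     0.0001] ay -0.0019
[0.0089 0.     0.0002] ay -0.0038
[0.014  0.     0.0003] ay -0.006
[0.0191 0.     0.0004] ay -0.0082
[0.0236 0.     0.0005] ay -0.0101
[0.0268 0.     0.0006] ay -0.0115
[0.028  0.     0.0006] ay -0.012
```

Request:
{"name": "carry_out", "arguments": {"targets": [{"hand": 0,"x": 0.0017,"y": 0,"z": 0,"ax": 0,"ay": 0.0003,"az": 0},{"hand": 0,"x": 0.0057,"y": 0.0001,"z": 0.0001,"ax": 0,"ay": 0.001,"az": 0},{"hand": 0,"x": 0.0105,"y": 0.0003,"z": 0.0001,"ax": 0,"ay": 0.002,"az": 0},{"hand": 0,"x": 0.0146,"y": 0.0004,"z": 0.0001,"ax": 0,"ay": 0.0027,"az": 0},{"hand": 0,"x": 0.0163,"y": 0.0004,"z": 0.0001,"ax": 0,"ay": 0.003,"az": 0}]}}

```text
t: 11.92
tool_pos: [0.5912, -0.0348, 0.2937]
orientation: [-2.206, -2.207, -0.032]
force: [0.4, -1.2, -6.5]
opening: 0.0116
gripper_force: 35.0
```

Request:
{"name": "carry_out", "arguments": {"targets": [{"hand": 0,"x": 0.0012,"y": 0,"z": 0,"ax": 0,"ay": -0.0007,"az": 0},{"hand": 0,"x": 0.0043,"y": 0,"z": 0.0001,"ax": 0,"ay": -0.0027,"az": 0},{"hand": 0,"x": 0.0086,"y": 0,"z": 0.0001,"ax": 0,"ay": -0.0054,"az": 0},{"hand": 0,"x": 0.0136,"y": 0,"z": 0.0002,"ax": 0,"ay": -0.0085,"az": 0},{"hand": 0,"x": 0.0186,"y": 0,"z": 0.0003,"ax": 0,"ay": -0.0116,"az": 0},{"hand": 0,"x": 0.023,"y": 0,"z": 0.0003,"ax": 0,"ay": -0.0143,"az": 0},{"hand": 0,"x": 0.0261,"y": 0,"z": 0.0004,"ax": 0,"ay": -0.0163,"az": 0},{"hand": 0,"x": 0.0272,"y": 0,"z": 0.0004,"ax": 0,"ay": -0.017,"az": 0}]}}

```text
t: 12.92
tool_pos: [0.5913, -0.0079, 0.2945]
orientation: [-2.215, -2.216, -0.013]
force: [-0.4, -0.3, -6.4]
opening: 0.0115
gripper_force: 35.0
```

```bash
python3 - <<'E'
from h import *
s=read_state();print(s['wrist_torque'],s['tool_pos'],s['force'])
c=camera_params('wrist');im,d=read_camera('wrist');P=cloud('wrist',d,c)
print('rails at nose: ')
for y in (.115,.125,.135,.145):
    m=(abs(P[...,1]-y)<.003)&(P[...,2]>.0515)&(P[...,2]<.064)&(abs(P[...,0]-.592)<.065); x=P[m][:,0];L=x[x<.592];Q=x[x>.592]
    if len(L)>2 and len(Q)>2: print(y,np.median(L),np.median(Q),(np.median(L)+np.median(Q))/2)
print('nose rim',P[66:70,290:360].reshape(-1,3).mean(0),'deck',np.median(P[20:50,290:350,2]))
cv2.imwrite('pics/w8.png',cv2.resize(im[0:150,200:450],None,fx=3,fy=3,interpolation=cv2.INTER_CUBIC))
E
```

```text
[-0.09568562  0.04989153 -0.06837314] [ 0.59131295 -0.00788485  0.29446714] [-0.44532051 -0.32769641 -6.41166178]
rails at nose: 
0.115 0.5534771120005281 0.6291806197141843 0.5913288658573561
0.125 0.5541271010407377 0.6297941597694559 0.5919606304050968
0.135 0.553913919786958 0.6298876175660377 0.5919007686764979
0.145 0.5535534380394002 0.6296352504021662 0.5915943442207832
nose rim [0.59285101 0.09911541 0.09257062] deck 0.04618725577111908
```

View pics/w8.png

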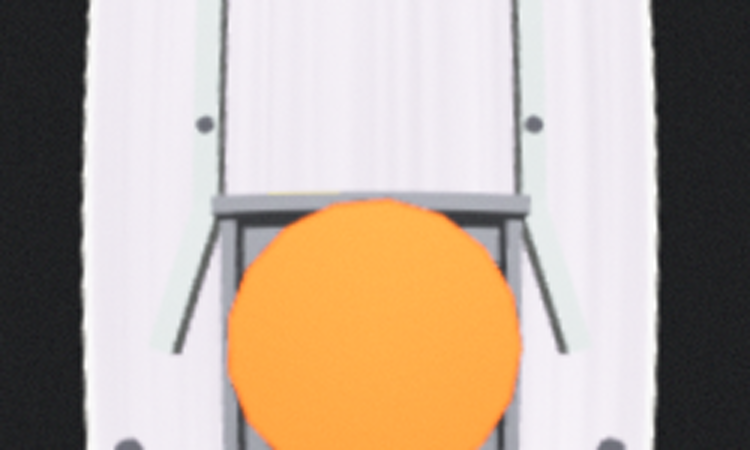

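The nose (213–530) is at the straight part's mouth and centred within 0.3 mm on the rails (219–521). The caddy is fully carried by now, so I'll lower it a touch and slide on.

Request:
{"name": "carry_out", "arguments": {"targets": [{"hand": 0,"x": 0.0012,"y": 0,"z": 0.0003,"ax": 0,"ay": -0.0005,"az": 0},{"hand": 0,"x": 0.0044,"y": 0,"z": 0.0006,"ax": 0,"ay": -0.002,"az": 0},{"hand": 0,"x": 0.0089,"y": 0,"z": 0.0008,"ax": 0,"ay": -0.004,"az": 0},{"hand": 0,"x": 0.014,"y": 0,"z": 0.0009,"ax": 0,"ay": -0.006,"az": 0},{"hand": 0,"x": 0.0191,"y": 0,"z": 0.001,"ax": 0,"ay": -0.008,"az": 0},{"hand": 0,"x": 0.0236,"y": 0,"z": 0.0011,"ax": 0,"ay": -0.01,"az": 0},{"hand": 0,"x": 0.0268,"y": 0,"z": 0.0012,"ax": 0,"ay": -0.0115,"az": 0},{"hand": 0,"x": 0.028,"y": 0,"z": 0.0012,"ax": 0,"ay": -0.012,"az": 0}]}}

```text
t: 13.98
tool_pos: [0.5915, 0.02, 0.2939]
orientation: [2.221, 2.221, 0.0]
force: [-0.6, -3.7, -1.4]
opening: 0.0118
gripper_force: 35.0
```

```bash
python3 - <<'E'
from h import *
s=read_state();print(s['wrist_torque'],s['tool_pos'],s['force'],R.from_rotvec(s['orientation']).as_matrix().round(4)[2])
E
```

```text
[-0.41096844  0.16401303  0.03740732] [0.59145252 0.02002797 0.29392836] [-0.64346592 -3.67703704 -1.38467952] [-3.e-04  6.e-04 -1.e+00]
```

Request:
{"name": "carry_out", "arguments": {"targets": [{"hand": 0,"x": 0.002,"y": 0,"z": -0.0002,"ax": 0,"ay": 0,"az": 0},{"hand": 0,"x": 0.006,"y": 0,"z": -0.0002,"ax": 0,"ay": 0,"az": 0},{"hand": 0,"x": 0.011,"y": 0,"z": -0.0002,"ax": 0,"ay": 0,"az": 0},{"hand": 0,"x": 0.017,"y": 0,"z": -0.0002,"ax": 0,"ay": 0,"az": 0},{"hand": 0,"x": 0.023,"y": 0,"z": -0.0002,"ax": 0,"ay": 0,"az": 0},{"hand": 0,"x": 0.029,"y": 0,"z": -0.0002,"ax": 0,"ay": 0,"az": 0},{"hand": 0,"x": 0.033,"y": 0,"z": -0.0002,"ax": 0,"ay": 0,"az": 0},{"hand": 0,"x": 0.035,"y": 0,"z": -0.0002,"ax": 0,"ay": 0,"az": 0}]}}

```text
t: 14.98
tool_pos: [0.5914, 0.0552, 0.2939]
orientation: [2.221, 2.222, 0.0]
force: [-0.1, -3.5, -0.8]
opening: 0.0116
gripper_force: 35.0
```

```bash
python3 - <<'E'
from h import *
c=camera_params('wrist');im,d=read_camera('wrist');P=cloud('wrist',d,c);s=read_state();print(s['force'],s['wrist_torque'],s['tool_pos'])
cv2.imwrite('pics/w9.png',cv2.resize(im[0:150,200:450],None,fx=3,fy=3,interpolation=cv2.INTER_CUBIC))
np.savez('w9.npz',im=im,d=d,p=c['position'],r=c['rotation'])
col=P[0:75,315:332]; 
for v in range(0,75,4): print(v,np.median(col[v,:,1]).round(4),np.median(col[v,:,2]).round(4),im[v,323].tolist())
E
```

```text
[-0.28742499 -0.80799659 -1.12481754] [-0.24749188  0.17535595  0.0063007 ] [0.59137667 0.05527805 0.29395702]
0 0.2108 0.0712 [23, 24, 23]
4 0.2107 0.0635 [24, 24, 24]
8 0.2107 0.0552 [26, 23, 24]
12 0.2107 0.0461 [236, 229, 234]
16 0.2073 0.0462 [244, 237, 242]
20 0.2041 0.0461 [244, 237, 241]
24 0.2006 0.0468 [244, 237, 242]
28 0.1976 0.0459 [243, 236, 241]
32 0.1944 0.046 [243, 236, 241]
36 0.1911 0.0466 [243, 237, 241]
40 0.188 0.0461 [243, 236, 240]
44 0.1849 0.0463 [243, 237, 241]
48 0.1817 0.0463 [243, 236, 241]
52 0.1787 0.0459 [243, 236, 241]
56 0.1756 0.0461 [243, 236, 241]
60 0.1726 0.046 [243, 236, 241]
64 0.1643 0.076 [181, 194, 196]
68 0.1546 0.12 [77, 177, 254]
72 0.1525 0.1202 [81, 182, 255]
```

View pics/w9.png

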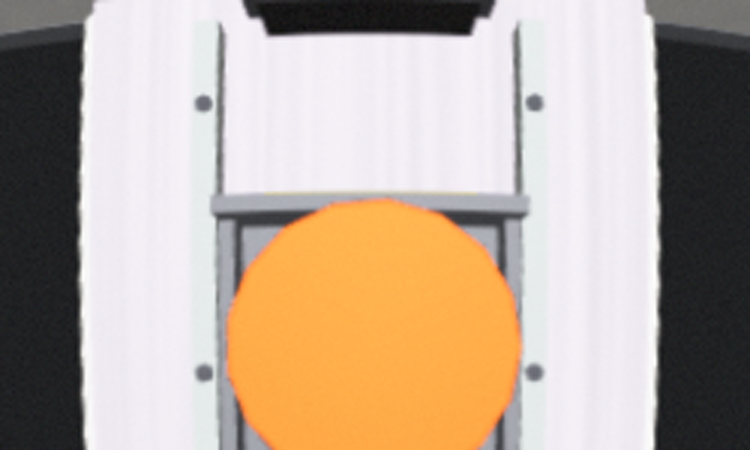

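The caddy sits between the rails with the stop (crop row 35) ahead; stop face y≈0.211, nose ≈0.166, so about 44 mm remain. Forward 34 mm, then gently.

Request:
{"name": "carry_out", "arguments": {"targets": [{"hand": 0,"x": 0.002,"y": 0,"z": 0,"ax": 0,"ay": 0,"az": 0},{"hand": 0,"x": 0.007,"y": 0,"z": 0,"ax": 0,"ay": 0,"az": 0},{"hand": 0,"x": 0.012,"y": 0,"z": 0,"ax": 0,"ay": 0,"az": 0},{"hand": 0,"x": 0.018,"y": 0,"z": 0,"ax": 0,"ay": 0,"az": 0},{"hand": 0,"x": 0.024,"y": 0,"z": 0,"ax": 0,"ay": 0,"az": 0},{"hand": 0,"x": 0.029,"y": 0,"z": 0,"ax": 0,"ay": 0,"az": 0},{"hand": 0,"x": 0.0325,"y": 0,"z": 0,"ax": 0,"ay": 0,"az": 0},{"hand": 0,"x": 0.034,"y": 0,"z": 0,"ax": 0,"ay": 0,"az": 0}]}}

```text
t: 16.02
tool_pos: [0.5914, 0.0891, 0.2939]
orientation: [2.221, 2.222, 0.0]
force: [-0.5, -4.6, 1.9]
opening: 0.0118
gripper_force: 35.0
```

Request:
{"name": "carry_out", "arguments": {"targets": [{"hand": 0,"x": 0.001,"y": 0,"z": 0,"ax": 0,"ay": 0,"az": 0},{"hand": 0,"x": 0.002,"y": 0,"z": 0,"ax": 0,"ay": 0,"az": 0},{"hand": 0,"x": 0.003,"y": 0,"z": 0,"ax": 0,"ay": 0,"az": 0},{"hand": 0,"x": 0.004,"y": 0,"z": 0,"ax": 0,"ay": 0,"az": 0}]}}

```text
t: 16.52
tool_pos: [0.5914, 0.0928, 0.2939]
orientation: [2.221, 2.221, 0.0]
force: [-0.7, -4.6, 1.9]
opening: 0.0117
gripper_force: 35.0
```

Request:
{"name": "carry_out", "arguments": {"targets": [{"hand": 0,"x": 0.0005,"y": 0,"z": 0,"ax": 0,"ay": 0,"az": 0},{"hand": 0,"x": 0.001,"y": 0,"z": 0,"ax": 0,"ay": 0,"az": 0},{"hand": 0,"x": 0.0015,"y": 0,"z": 0,"ax": 0,"ay": 0,"az": 0},{"hand": 0,"x": 0.002,"y": 0,"z": 0,"ax": 0,"ay": 0,"az": 0}]}}

```text
t: 17.02
tool_pos: [0.5914, 0.0949, 0.2939]
orientation: [2.221, 2.221, 0.0]
force: [0.7, -6.1, 2.7]
opening: 0.0116
gripper_force: 35.0
```

Request:
{"name": "carry_out", "arguments": {"targets": [{"hand": 0,"x": 0.0004,"y": 0,"z": -0.0002,"ax": 0,"ay": 0,"az": 0},{"hand": 0,"x": 0.0008,"y": 0,"z": -0.0003,"ax": 0,"ay": 0,"az": 0},{"hand": 0,"x": 0.0012,"y": 0,"z": -0.0003,"ax": 0,"ay": 0,"az": 0}]}}

```text
t: 17.4
tool_pos: [0.5913, 0.0962, 0.2939]
orientation: [-2.221, -2.221, 0.0]
force: [0.5, -4.2, -0.5]
opening: 0.0114
gripper_force: 35.0
```

Request:
{"name": "carry_out", "arguments": {"targets": [{"hand": 0,"x": 0.0004,"y": 0,"z": 0,"ax": 0,"ay": 0,"az": 0},{"hand": 0,"x": 0.0008,"y": 0,"z": 0,"ax": 0,"ay": 0,"az": 0},{"hand": 0,"x": 0.0012,"y": 0,"z": 0,"ax": 0,"ay": 0,"az": 0}]}}

```text
t: 17.77
tool_pos: [0.5912, 0.0974, 0.2939]
orientation: [-2.221, -2.221, 0.0]
force: [1.5, -4.4, 0.1]
opening: 0.0119
gripper_force: 35.0
```

Request:
{"name": "carry_out", "arguments": {"targets": [{"hand": 0,"x": 0.0004,"y": 0,"z": 0,"ax": 0,"ay": 0,"az": 0},{"hand": 0,"x": 0.0008,"y": 0,"z": 0,"ax": 0,"ay": 0,"az": 0},{"hand": 0,"x": 0.0012,"y": 0,"z": 0,"ax": 0,"ay": 0,"az": 0}]}}

```text
t: 18.15
tool_pos: [0.5912, 0.0985, 0.2939]
orientation: [-2.221, -2.221, 0.0]
force: [0.0, -3.0, -1.5]
opening: 0.0118
gripper_force: 35.0
```

Not at the stop yet; I'll continue slowly.

Request:
{"name": "carry_out", "arguments": {"targets": [{"hand": 0,"x": 0.0004,"y": 0,"z": 0,"ax": 0,"ay": 0,"az": 0},{"hand": 0,"x": 0.0008,"y": 0,"z": 0,"ax": 0,"ay": 0,"az": 0},{"hand": 0,"x": 0.0012,"y": 0,"z": 0,"ax": 0,"ay": 0,"az": 0}]}}

```text
t: 18.52
tool_pos: [0.5912, 0.0998, 0.2939]
orientation: [-2.221, -2.221, 0.0]
force: [0.0, -2.1, -1.9]
opening: 0.0115
gripper_force: 35.0
```

Request:
{"name": "carry_out", "arguments": {"targets": [{"hand": 0,"x": 0.0004,"y": 0,"z": 0,"ax": 0,"ay": 0,"az": 0},{"hand": 0,"x": 0.0008,"y": 0,"z": 0,"ax": 0,"ay": 0,"az": 0}]}}

```text
t: 18.77
tool_pos: [0.5912, 0.1006, 0.2939]
orientation: [-2.221, -2.221, 0.0]
force: [-0.7, -2.2, -3.3]
opening: 0.0117
gripper_force: 35.0
```

Request:
{"name": "carry_out", "arguments": {"targets": [{"hand": 0,"x": 0.0004,"y": 0,"z": 0,"ax": 0,"ay": 0,"az": 0},{"hand": 0,"x": 0.0008,"y": 0,"z": 0,"ax": 0,"ay": 0,"az": 0}]}}

```text
t: 19.02
tool_pos: [0.5912, 0.1011, 0.2939]
orientation: [2.221, 2.221, -0.001]
force: [-0.2, -4.3, -2.8]
opening: 0.0116
gripper_force: 35.0
```

Request:
{"name": "carry_out", "arguments": {"targets": [{"hand": 0,"x": 0.0003,"y": 0,"z": 0,"ax": 0,"ay": 0,"az": 0},{"hand": 0,"x": 0.0006,"y": 0,"z": 0,"ax": 0,"ay": 0,"az": 0}]}}

```text
t: 19.27
tool_pos: [0.5913, 0.1013, 0.294]
orientation: [2.221, 2.221, -0.002]
force: [-0.4, -6.6, -3.2]
opening: 0.0115
gripper_force: 35.0
```

Request:
{"name": "carry_out", "arguments": {"targets": [{"hand": 0,"x": 0.0003,"y": 0,"z": 0,"ax": 0,"ay": 0,"az": 0},{"hand": 0,"x": 0.0003,"y": 0,"z": 0,"ax": 0,"ay": 0,"az": 0}]}}

```text
t: 19.52
tool_pos: [0.5913, 0.1014, 0.2941]
orientation: [2.221, 2.22, -0.002]
force: [0.0, -7.1, -1.9]
opening: 0.0116
gripper_force: 35.0
```

```bash
python3 - <<'E'
from h import *
c=camera_params('wrist');im,d=read_camera('wrist');P=cloud('wrist',d,c);s=read_state();print(s['force'],s['wrist_torque'],s['tool_pos'])
cv2.imwrite('pics/w10.png',im)
for v in range(40,74,3): print(v,np.median(P[v,315:332],0).round(4),im[v,323].tolist())
E
```

```text
[-0.53267857 -7.34918644 -2.40160297] [-1.23039075  0.22316755  0.07167633] [0.59127057 0.10141744 0.2940676 ]
40 [0.592  0.2264 0.0759] [127, 117, 116]
43 [0.5919 0.2244 0.0758] [127, 117, 116]
46 [0.5919 0.2222 0.0763] [126, 116, 115]
49 [0.5919 0.2202 0.0762] [127, 116, 115]
52 [0.5919 0.2182 0.0763] [128, 115, 113]
55 [0.5919 0.2168 0.0731] [67, 63, 63]
58 [0.5919 0.2151 0.0715] [53, 50, 51]
61 [0.5919 0.2129 0.0719] [53, 52, 52]
64 [0.592  0.2102 0.0759] [174, 167, 165]
67 [0.5919 0.2011 0.1196] [93, 163, 251]
70 [0.5919 0.1995 0.12  ] [81, 184, 255]
73 [0.5919 0.1979 0.1205] [83, 185, 255]
```

The tool has stalled at y≈0.1014 with force rising to 7 N, and the nose is level with the stop face (0.211). It is seated, so I'll hold the light push.

Request:
{"name": "carry_out", "arguments": {"targets": [{"hand": 0,"x": 0.0003,"y": 0,"z": 0,"ax": 0,"ay": 0,"az": 0},{"hand": 0,"x": 0.0003,"y": 0,"z": 0,"ax": 0,"ay": 0,"az": 0},{"hand": 0,"x": 0.0003,"y": 0,"z": 0,"ax": 0,"ay": 0,"az": 0},{"hand": 0,"x": 0.0003,"y": 0,"z": 0,"ax": 0,"ay": 0,"az": 0},{"hand": 0,"x": 0.0003,"y": 0,"z": 0,"ax": 0,"ay": 0,"az": 0},{"hand": 0,"x": 0.0003,"y": 0,"z": 0,"ax": 0,"ay": 0,"az": 0},{"hand": 0,"x": 0.0003,"y": 0,"z": 0,"ax": 0,"ay": 0,"az": 0},{"hand": 0,"x": 0.0003,"y": 0,"z": 0,"ax": 0,"ay": 0,"az": 0}]}}

```text
t: 20.58
tool_pos: [0.5913, 0.1015, 0.2942]
orientation: [2.221, 2.22, -0.002]
force: [-1.8, -7.8, -2.3]
opening: 0.0119
gripper_force: 35.0
```

Request:
{"name": "carry_out", "arguments": {"targets": [{"hand": 0,"x": 0,"y": 0,"z": 0.0002,"ax": 0,"ay": 0,"az": 0},{"hand": 0,"x": 0,"y": 0,"z": 0.0003,"ax": 0,"ay": 0,"az": 0},{"hand": 0,"x": 0,"y": 0,"z": 0.0003,"ax": 0,"ay": 0,"az": 0},{"hand": 0,"x": 0,"y": 0,"z": 0.0003,"ax": 0,"ay": 0,"az": 0}], "newtons": 12}}

```text
t: 21.08
tool_pos: [0.5913, 0.1015, 0.2941]
orientation: [2.221, 2.22, -0.002]
force: [-1.5, -7.9, -1.2]
opening: 0.0117
gripper_force: 12.0
```

Request:
{"name": "carry_out", "arguments": {"targets": [{"hand": 20,"x": 0,"y": 0,"z": 0,"ax": 0,"ay": 0,"az": 0},{"hand": 30,"x": 0,"y": 0,"z": 0,"ax": 0,"ay": 0,"az": 0},{"hand": 45,"x": 0,"y": 0,"z": 0,"ax": 0,"ay": 0,"az": 0},{"hand": 60,"x": 0,"y": 0,"z": 0,"ax": 0,"ay": 0,"az": 0},{"hand": 60,"x": 0,"y": 0,"z": 0,"ax": 0,"ay": 0,"az": 0},{"hand": 60,"x": 0,"y": 0,"z": 0,"ax": 0,"ay": 0,"az": 0}]}}

```text
t: 21.82
tool_pos: [0.5913, 0.1025, 0.2938]
orientation: [-2.221, -2.221, -0.0]
force: [-0.4, -0.0, -0.3]
opening: 0.0555
gripper_force: 0.0
```

```bash
python3 - <<'E'
from h import *
s=read_state();print(s['force'],s['wrist_torque'],s['tool_pos'],s['opening'])
E
```

```text
[-0.39960985 -0.01269454 -0.33594728] [-0.07556798  0.03833697  0.02353976] [0.59132105 0.10251654 0.29377722] 0.05545933118321038
```

Released cleanly. I'll retreat straight up and check.

Request:
{"name": "carry_out", "arguments": {"targets": [{"hand": 60,"x": 0,"y": 0,"z": -0.005,"ax": 0,"ay": 0,"az": 0},{"hand": 60,"x": 0,"y": 0,"z": -0.02,"ax": 0,"ay": 0,"az": 0},{"hand": 60,"x": 0,"y": 0,"z": -0.04,"ax": 0,"ay": 0,"az": 0},{"hand": 60,"x": 0,"y": 0,"z": -0.065,"ax": 0,"ay": 0,"az": 0},{"hand": 60,"x": 0,"y": 0,"z": -0.085,"ax": 0,"ay": 0,"az": 0},{"hand": 60,"x": 0,"y": 0,"z": -0.1,"ax": 0,"ay": 0,"az": 0},{"hand": 60,"x": 0,"y": 0,"z": -0.1,"ax": 0,"ay": 0,"az": 0},{"hand": 60,"x": 0,"y": 0,"z": -0.1,"ax": 0,"ay": 0,"az": 0}]}}

```text
t: 22.82
tool_pos: [0.5911, 0.1025, 0.3929]
orientation: [-2.221, -2.221, 0.002]
force: [-0.1, 0.2, 0.5]
opening: 0.0558
gripper_force: 0.0
```

```bash
python3 - <<'E'
from h import *
c=camera_params('wrist');im,d=read_camera('wrist');sc,_=read_camera('scene')
cv2.imwrite('pics/end.png',np.hstack([cv2.resize(im[0:320,150:470],(400,400)),cv2.resize(sc[130:330,220:420],(400,400))]))
E
```

```text
(no output)
```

View pics/end.png

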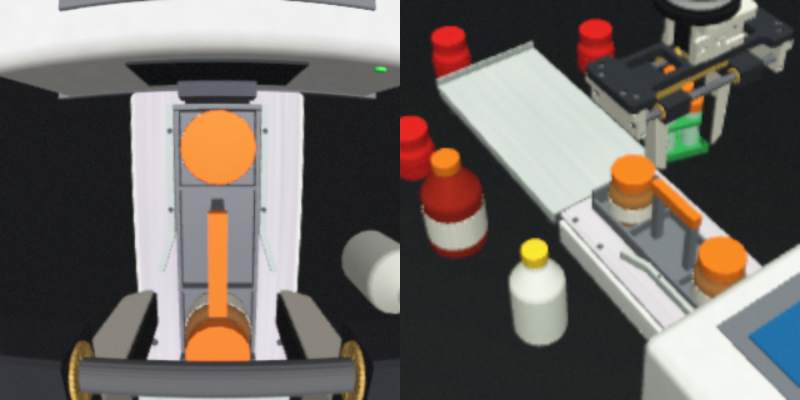

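The caddy lies straight between the rails with its nose (left panel, row 105) against the stop. Both jars are standing, the other things on the bench look undisturbed and the gripper is clear.

```bash
python3 -c "
from plant import robot
print(robot.close_job())"
```

```text
the job is handed in; nothing more can be done
None
```

The caddy was slid over the step, guided between the rails and pushed home against the stop with about 8 N for over a second, then released with both jars standing, and the job is handed in (about 23 s of the 72 s); on parts of the crossing the gripper carried nearly the caddy's whole weight, 6.2–6.6 N.

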